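Vent and open the studio spray tank

ROBOT

A 6-joint arm with a two-finger parallel gripper is mounted at the origin on the work surface. World frame = base frame: x ahead of the robot, y to its left, z up, the work surface at z = 0. Lengths are in mm, angles in rad, forces in N, time in s.
With the tool pointing down it reaches from about 350 to 975 mm from the base axis. Payload 7.1 kg.
Tool frame: the origin (TCP) lies at the very end of the fingers, on their centre line; the grasp point (between the pads) lies grip_point_offset behind it (grip_point_offset is the distance from the TCP to the grasp point, in mm); z points along the fingers, y is the line along which they close (so a half turn about z gives the same grasp; the last joint's range is limited). The gripper opens to 88 mm and grips with 3 to 60 N. Pads are 20 mm wide; open, the fingers measure 115 mm over their backs; the gripper's body (75 mm by 178 mm) begins 61 mm behind the grasp point.
Start: joints at [1.27, 0.423, 1.63, -0, 1.089, -0.019], TCP at [173.771, 600.34, 222.675] pointing down, gripper open.
Joint ranges: [-3, 3], [-0.9, 2.11], [0.09, 2.58], [-1.31, 4.45], [0.11, 2.69], [-2.54, 2.54]. Speed limits (rad/s): [2.39, 2.39, 3.01, 3.14, 3.14, 3.14].

INTERFACE

Orientations are given as a rotation vector (axis times angle).
In Python, from workcell import * gives the robot as it stands.
- The arm moves only by the shell command python3 -m jog 'ROWS' [FORCE]. ROWS is JSON, a list of rows, each an object with "xyz": the shift along the world's x, y, z in units of 0.08 m (1.0 is 0.08 m), a list of three; "rot": the turn, a rotation vector about the world's x, y, z in units of 30 degrees (1.0 is 30 degrees), a list of three; "claw": the opening, from 0 (shut) to 1 (fully open). A call has 1 to 8 rows; each row is the pose to reach, as a shift and turn from the pose commanded when the call began; what a row does not reach only later rows make up. A row lasts 1/8 s, in which the tool goes at most 62.5 mm and 10.7 degrees, less where a joint would pass 70% of its speed; a pose out of reach is approached as far as the arm can. A call with a number of a shift or a turn outside -1 to 1 is refused whole. A call with a gripper value outside its range is refused whole. The fingers move at their own pace and stop on an object; FORCE is the grip in N (left out, the last holds). Time passes only in rows, so rows that repeat a pose let the fingers close. It gives the time, the measured TCP pose, the force, the opening and the grip force at its end, in the units of the state.
- sense(): the state, without advancing time (a new reading comes with each control period).
- capture(name): name is "side" or "top" or "wrist"; returns a dict with "color" (384x512x3 uint8, red, green, blue), "z_map" (384x512 float32, mm along the optical axis (not along the pixel's ray), 0 where there is no reading), "K" (3x3 intrinsics, pixels), "position" and "orientation" of the camera in the world. Camera axes: x right, y down, z forward; pixel columns grow to the right and rows downward; lengths in mm; the calibration is good to about 2 mm. A picture is of the moment at which its call begins.
- sign_off(): hands the job in; it is judged then, once.
The state is a dict: "t": time; "joint_pos": joint angles; "dq": joint speeds; "joint_efforts": joint torques, N m; "tcp_pos": TCP position; "tool_rot": TCP orientation; "ft_force": force on the tool from outside, world axes, zero at the start; "ft_torque": the same for the moment, N m; "opening": finger opening in mm; "finger_force": force on a finger pad.
Only numpy, scipy, OpenCV 4.12 (cv2) and the standard library are available. Lean on these libraries where they do the work, as an engineer would, in place of code of your own. Each camera call takes 0.05 s, during which the arm holds its last target. There are 200 camera calls.

TASK

Open the paper-misting spray tank: without pushing down on its cap, turn the cap anticlockwise to its first stop until the gauge needle has swung right over, and wait there a good second. Then press the cap down, turn it on past the stop until it is released, lift it off and set it down upright on the floor of the shallow tray, letting go only once it stands there. Leave the brush pot, tape dispenser and ink jar alone.

Things in the scene. Friction and masses are not known exactly. Their poses are not given: they have to be found in the camera images.
- tank: squat round aluminium pressure tank, 190 mm across, 130 mm high, bolted to the bench; origin at the centre of its underside, z up, +x points away from its brass outlet and gauge. A steel filler neck, 86 mm across and 36 mm high, stands on top on the tank's axis and carries the cap. The neck's catches are inside; how they are turned about the axis differs each time and cannot be seen
- dial (a point): centre of the face of the pressure gauge, 42 mm across, face up on the tank's shoulder 73 mm from the tank's axis; 142 mm above the bench
- gauge (a joint): gauge needle: 0 rad under pressure; it swings clockwise to 1.8 rad, and stays there, as the cap is pushed against its first stop, which opens the vent
- cap: loose grey plastic bayonet cap with a knurled rim, 96 mm across, 125 to 235 g. Origin: centre of the flat underside of its 48 mm stem; z up its axis. Flange from z = 26 mm to its flat top at 43 mm. Closed, the origin is 142 mm above the bench; a spring holds it up against the catches, so a push under 8 N does not move it. 1.5 mm of sideways play. It opens anticlockwise seen from above
- wing (a point): middle of the top edge of the upright wing that turns the cap: a straight bar along the cap's x axis, centred on the axis, 92 mm long, 16 mm thick (cap's y), 30 mm high (z = 43 to 73 mm in the cap's frame); this point is on the axis at z = 73 mm, 215 mm above the bench when closed
- tray: shallow square white metal tray, fixed, 180 x 180 mm outside, 20 mm high, walls 5 mm, floor top 5 mm above the bench; origin at the centre of its underside; on the left or the right of the tank. The cap standing in it has its origin 5 mm above the bench and its wing top at 78 mm.
- brushpot: terracotta pot of brushes, 84 mm across, about 240 mm high with the brushes, on the side of the tank without the tray; origin at the centre of its underside
- tape: black tape dispenser, 60 x 130 mm, 77 mm high, beyond the tank; origin at the centre of its underside
- inkjar: ink jar with black lid, 64 mm across, 75 mm high, beyond the tank; origin at the centre of its underside
- flange (a point): centre of the flange's flat top on the cap (z = 43 mm of the cap). First part of the turn: it runs freely anticlockwise for 0.25 to 0.6 rad (differs each time) against about 0.1 N m of rubbing, then meets the first stop: the vent ring, which yields a further 0.12 rad to about 0.25 N m more and moves the needle; then the turn is blocked hard (over 1 N m does nothing)
- neck_top (a point): centre of the neck's rim, 166 mm above the bench. Second part: the cap must go down 5 mm or more (7 mm is good; bottoms at 9 mm; 12 to 16 N) and, held down, be turned on: its catches are clear from 0.7 rad past the blocked first stop to a hard end stop at about 0.83 rad. There, let up, the spring lifts it to 14 mm above its closed height; it then lifts off straight up, 40 mm more clears the neck
Mind the look-alikes: they are no part of the job. What is shaped like the cap but purple or turquoise is not meant.

How it is judged (in metres and radians):
On the way, in this order (a step that is already met when the one before it is completed fails the run):
1. the cap is at its first stop, not pressed, the needle right over, for a second (value of joint gauge above 1.55 rad and z of cap in the frame of tank above 0.1385 m), for 1 s.
2. the cap is pressed down (z of cap in the frame of tank below 0.1375 m), for 0.1 s.
3. the cap is past the stop and has risen out of its catches (z of cap in the frame of tank above 0.152 m), for 0.1 s.
4. the cap is set down in the tray while still held (contact force between cap and tray above 0.3 N and contact force between the fingers and cap above 0.5 N and height (world z) of cap below 0.012 m and angle between cap's own z axis and vertical below 0.2 rad), for 0.1 s.
At the end, for the whole second after the job is handed in: The cap stands still and upright (within 0.1 rad) with its stem on the tray's floor inside the walls (its axis within 68 mm of the tray's centre along each side), let go, and the gauge needle is still over (past 1.4 rad) (x of cap in the frame of tray between -0.068 and 0.068 m and y of cap in the frame of tray between -0.068 and 0.068 m and height (world z) of cap between 0.001 and 0.01 m and angle between cap's own z axis and vertical below 0.1 rad and linear speed of cap below 0.02 m/s and value of joint gauge above 1.4 rad); the robot touches nothing.
It fails at once if the cap is pressed down more than 3.5 mm while the gauge still shows pressure (z of cap in the frame of tank between 0.125 and 0.1385 m and horizontal distance between cap and tank below 0.02 m and value of joint gauge below 1.4 rad).
It fails at once if the brush pot, tape dispenser or ink jar is moved more than 25 mm or tipped over (distance of any of brushpot, tape, inkjar from where it was at the start of the episode above 0.025 m or angle between any of brushpot, tape, inkjar's own z axis and vertical above 0.5 rad).
It also fails if it takes over 72 s, if anything falls off the work surface, if the arm or the gripper's body presses on something with over 40 N, if the wrist force passes 120 N, or if a joint passes its speed limit or range.

## Working session

There is one attempt and no reset: what is moved stays moved. The work goes in short steps, Python scripts to look and compute and a shell command to move; the robot and the scene stay as the last step left them, time stands still between calls to the robot, and variables do not carry over. Pictures are saved under pics/ and viewed, at most 10 in all, crops included, and the job is handed in when it is done.

```bash
ls; mkdir -p pics
python3 - <<'E'
from workcell import *
import cv2,numpy as np
s=sense();print({k:np.round(v,3) for k,v in s.items()})
try: print(grip_point_offset)
except Exception as e: print(e)
ims=[]
for n in ["side","top"]:
    c=capture(n);np.savez(f'pics/{n}1.npz',**c);print(n,c["K"].tolist(),c["position"],c["orientation"])
    cv2.imwrite(f'pics/{n}1.png',c["color"][:,:,::-1])
E
```

```text
pics
{'t': np.float64(0.0), 'joint_pos': array([ 1.27 ,  0.424,  1.631,  0.   ,  1.089, -0.019]), 'dq': array([-0.   ,  0.001, -0.   ,  0.001,  0.001,  0.001]), 'joint_efforts': array([ 4.0000e-03, -5.4462e+01, -2.7368e+01,  6.5000e-02,  2.3000e-02,
       -0.0000e+00]), 'tcp_pos': array([173.614, 599.845, 221.928]), 'tool_rot': array([-4.41e-01, -3.11e+00,  2.00e-03]), 'ft_force': array([ 0.443, -1.058,  0.505]), 'ft_torque': array([0.046, 0.007, 0.038]), 'finger_force': np.float64(0.0), 'opening': np.float64(87.588)}
18.700000000000003
side [[356.7436844796422, 0.0, 258.70889201947114], [0.0, 356.7436844796422, 195.73228396964385], [0.0, 0.0, 1.0]] [528.67536125 695.21574442 594.157385  ] [-0.10746531  2.73083385 -1.51646834]
top [[388.05410127102175, 0.0, 258.6726139467247], [0.0, 388.05410127102175, 189.0234094041623], [0.0, 0.0, 1.0]] [ 402.4174162    -5.8781781  1200.74541476] [-2.11177641  2.17634194 -0.1338106 ]
```

View pics/side1.png

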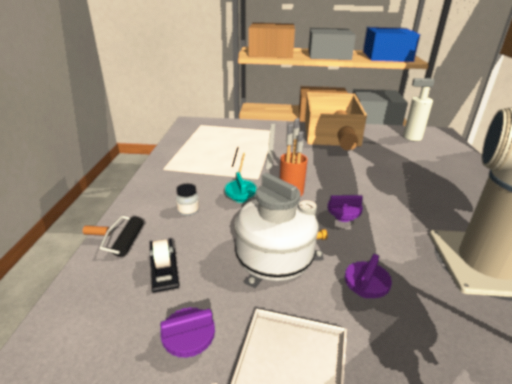

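View pics/top1.png

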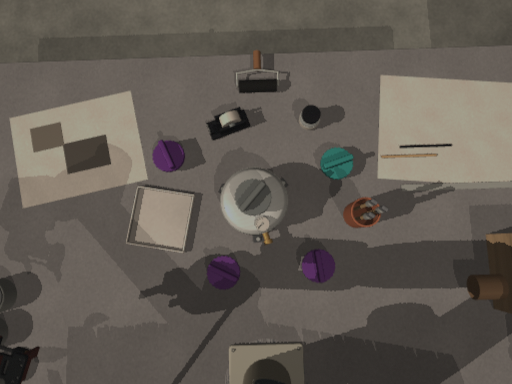

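The top view shows the tank at (254,200) with the grey cap's wing running diagonally. The gauge is at (262,223), the tray at (162,219), the brush pot at (362,213), and purple and turquoise decoys stand around. Next I measure from the depth maps.

```bash
cat > h.py <<'E'
import numpy as np,cv2
from scipy.spatial.transform import Rotation as R
def pts(c):
    K=c["K"];z=c["z_map"].astype(float);v,u=np.mgrid[:384,:512]
    p=np.stack([(u-K[0,2])/K[0,0]*z,(v-K[1,2])/K[1,1]*z,z],-1)
    w=p@R.from_rotvec(c["orientation"]).as_matrix().T+c["position"]
    w[z<=0]=np.nan;return w
def rect(P):
    r=cv2.minAreaRect(P[:,:2].astype(np.float32));b=cv2.boxPoints(r)
    e=max((b[1]-b[0],b[2]-b[1]),key=np.linalg.norm)
    return np.round(r[0],1),np.round(r[1],1),round(float(np.arctan2(e[1],e[0])),3)
E
python3 - <<'E'
from h import *
for n in ["top","side"]:
    c=dict(np.load(f'pics/{n}1.npz'));w=pts(c);z=w[...,2];print(n,'bench z',np.nanmedian(z[(abs(z)<15)]))
    near=lambda x,y,r:np.hypot(w[...,0]-x,w[...,1]-y)<r
    if n=="top":
        x0,y0=w[200,254,:2];xt,yt=w[219,162,:2];print(w[200,254],w[219,162],w[213,362],w[223,262])
    m=near(x0,y0,80)
    for lo,hi,t in [(203,222,'wing'),(175,192,'flange'),(100,138,'tank')]:
        P=w[near(x0,y0,80 if t!='tank' else 115)&(z>lo)&(z<hi)];
        if len(P)>5: print(t,len(P),np.median(P[:,2]),rect(P),cv2.minEnclosingCircle(P[:,:2].astype(np.float32)))
    hsv=cv2.cvtColor(c["color"],cv2.COLOR_RGB2HSV)
    P=w[near(xt,yt,150)&(hsv[...,1]<60)&(hsv[...,2]>120)&(z>-5)&(z<30)]
    if len(P)>5: print('tray',len(P),np.median(P[:,2]),rect(P))
    P=w[near(xt,yt,150)&(z>14)&(z<30)]
    if len(P)>5: print('tray rim',len(P),rect(P))
E
```

```text
top bench z 0.5599106037834645
[514.39760497  18.24019217 183.71434673] [483.67021194 307.77610525   6.92037494] [ 483.78132225 -308.37406473    4.27946015] [455.3397723   -0.81609954 143.3636249 ]
wing 229 214.5536671218366 (array([521.9,  22.2]), array([16.4, 90.8]), -0.715) ((523.1678466796875, 23.6395206451416), 45.419490814208984)
flange 807 185.28485153838994 (array([521.8,  22.6]), array([96.3, 93.8]), 0.91) ((522.686279296875, 21.881723403930664), 49.317649841308594)
tank 2294 125.44392526843842 (array([521.8,  22. ]), array([191.4, 189.3]), 1.532) ((522.4078369140625, 21.797147750854492), 96.75000762939453)
tray 2896 5.789927301816192 (array([503.1, 317. ]), array([197. , 216.3]), -0.188)
tray rim 431 (array([511.8, 306.8]), array([181.4, 237.6]), -0.186)
side bench z 2.1110273010476703
wing 314 213.84971091695303 (array([525.2,  22.9]), array([18. , 92.5]), -0.691) ((524.0050048828125, 21.483083724975586), 46.268096923828125)
flange 645 186.41391521186716 (array([524.5,  28.3]), array([95.1, 84.7]), 0.1) ((525.260009765625, 20.95192527770996), 50.32175064086914)
tank 2689 125.34264402840472 (array([525.5,  38. ]), array([161.5, 192.5]), -0.013) ((524.9044189453125, 22.70279884338379), 96.86856842041016)
tray 11235 6.02719538601275 (array([487.5, 256.7]), array([299.8, 197.4]), 0.075)
tray rim 838 (array([511.3, 295.3]), array([161. , 236.1]), -0.187)
```

```bash
J="python3 -m jog"
python3 -m jog '[{"xyz":[0.25,-0.45,0.45],"rot":[0,0,0],"claw":1},{"xyz":[0.545,-0.9,0.875],"rot":[0,0,-0.2],"claw":1}]'
python3 -m jog '[{"xyz":[0.27,-0.45,0],"rot":[0,0,-0.1],"claw":1},{"xyz":[0.545,-0.9,0],"rot":[0,0,-0.2],"claw":1}]'
python3 -m jog '[{"xyz":[0.27,-0.45,0],"rot":[0,0,-0.1],"claw":1},{"xyz":[0.545,-0.9,0],"rot":[0,0,-0.2],"claw":1}]'
python3 -m jog '[{"xyz":[0.27,-0.45,0],"rot":[0,0,-0.1],"claw":1},{"xyz":[0.545,-0.9,0],"rot":[0,0,-0.227],"claw":1}]'
python3 -m jog '[{"xyz":[0.27,-0.45,0],"rot":[0,0,0],"claw":1},{"xyz":[0.545,-0.9,0],"rot":[0,0,0],"claw":1}]'
python3 -m jog '[{"xyz":[0.27,-0.45,0],"rot":[0,0,0],"claw":1},{"xyz":[0.545,-0.9,0],"rot":[0,0,0],"claw":1}]'
python3 -m jog '[{"xyz":[0.27,-0.45,0],"rot":[0,0,0],"claw":1},{"xyz":[0.545,-0.9,0],"rot":[0,0,0],"claw":1}]'
python3 -m jog '[{"xyz":[0.27,-0.45,0],"rot":[0,0,0],"claw":1},{"xyz":[0.545,-0.93,0],"rot":[0,0,0],"claw":1},{"xyz":[0.545,-0.93,0],"rot":[0,0,0],"claw":1},{"xyz":[0.545,-0.93,0],"rot":[0,0,0],"claw":1}]'
python3 - <<'E'
from workcell import *
from h import *
c=capture("wrist");np.savez('pics/w1.npz',**c);s=sense();print({k:np.round(v,3) for k,v in s.items()})
cv2.imwrite('pics/w1.png',c["color"][:,:,::-1]);w=pts(c);z=w[...,2];print(c["position"])
print(R.from_rotvec(s["tool_rot"]).as_matrix().round(4))
d=np.hypot(w[...,0]-522,w[...,1]-22)
for lo,hi,t in [(207,222,'wing'),(175,192,'flange')]:
    P=w[(d<60)&(z>lo)&(z<hi)]
    if len(P)>5: print(t,len(P),np.median(P[:,2]),rect(P),cv2.minEnclosingCircle(P[:,:2].astype(np.float32)))
c=dict(np.load('pics/top1.npz'));w=pts(c);z=w[...,2];hsv=cv2.cvtColor(c["color"],cv2.COLOR_RGB2HSV)
P=w[(np.hypot(w[...,0]-484,w[...,1]-308)<135)&(hsv[...,1]<90)&(z>12)&(z<26)];print('tray',len(P),rect(P))
E
```

```text
t: 0.35
tcp_pos: [217.3, 527.2, 292.5]
tool_rot: [-0.605, -3.082, 0.003]
ft_force: [1.3, 0.0, 0.4]
opening: 87.7
finger_force: 0.0
t: 0.6
tcp_pos: [261.5, 455.1, 292.9]
tool_rot: [0.766, 3.047, 0.001]
ft_force: [-0.0, -0.1, 0.4]
opening: 87.7
finger_force: 0.0
t: 0.85
tcp_pos: [304.9, 382.9, 292.5]
tool_rot: [-0.925, -3.002, 0.001]
ft_force: [0.9, 0.4, 0.4]
opening: 87.8
finger_force: 0.0
t: 1.1
tcp_pos: [348.5, 311.0, 292.5]
tool_rot: [-1.102, -2.942, 0.0]
ft_force: [-0.1, 1.3, 0.0]
opening: 87.6
finger_force: 0.0
t: 1.35
tcp_pos: [392.1, 239.0, 292.5]
tool_rot: [-1.099, -2.943, 0.0]
ft_force: [0.5, 1.1, -0.3]
opening: 87.8
finger_force: 0.0
t: 1.6
tcp_pos: [435.7, 167.0, 292.5]
tool_rot: [-1.099, -2.943, 0.0]
ft_force: [0.7, 0.7, 0.2]
opening: 87.7
finger_force: 0.0
t: 1.85
tcp_pos: [479.3, 95.0, 292.5]
tool_rot: [-1.099, -2.943, 0.0]
ft_force: [-0.1, 0.7, -0.1]
opening: 87.6
finger_force: 0.0
t: 2.35
tcp_pos: [522.0, 22.2, 292.3]
tool_rot: [-1.099, -2.942, 0.0]
ft_force: [0.2, 0.2, 0.6]
opening: 88.2
finger_force: 0.0
{'t': np.float64(2.4), 'joint_pos': array([ 0.02 ,  0.193,  1.7
[... 244 characters left out ...]
372]), 'tool_rot': array([-1.098, -2.942,  0.   ]), 'ft_force': array([0.096, 0.499, 0.578]), 'ft_torque': array([-0.057, -0.004, -0.021]), 'finger_force': np.float64(0.0), 'opening': np.float64(87.667)}
[466.28343369  70.31606619 455.60908106]
[[-7.555e-01  6.552e-01 -1.000e-03]
 [ 6.552e-01  7.555e-01  2.000e-04]
 [ 9.000e-04 -4.000e-04 -1.000e+00]]
wing 2417 215.70608655948493 (array([523.6,  21.4]), array([15.9, 90.6]), -0.722) ((524.126953125, 21.850509643554688), 45.486732482910156)
flange 7762 186.0732982338825 (array([523.7,  21.4]), array([97.7, 97. ]), 0.866) ((524.2098388671875, 20.562213897705078), 49.383216857910156)
tray 464 (array([483.5, 312.1]), array([181.4, 179.9]), 1.385)
```

View pics/w1.png

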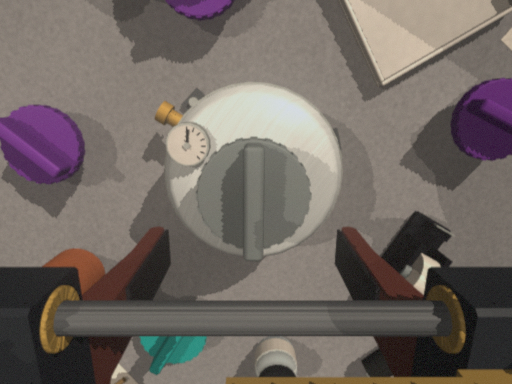

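The wrist picture shows the wing at (254,200), centred between the open fingers, and the dial at (188,144) with its needle up. Next I descend and grip.

```bash
python3 -m jog '[{"xyz":[0.01,0,-0.4],"rot":[0,0,0],"claw":1},{"xyz":[0.01,0,-0.8],"rot":[0,0,0],"claw":1},{"xyz":[0.01,0,-0.8],"rot":[0,0,0],"claw":1}]'
python3 -m jog '[{"xyz":[0,0,-0.2],"rot":[0,0,0],"claw":1},{"xyz":[0,0,-0.35],"rot":[0,0,0],"claw":1},{"xyz":[0,0,-0.48],"rot":[0,0,0],"claw":1},{"xyz":[0,0,-0.48],"rot":[0,0,0],"claw":1}]'
python3 -m jog '[{"xyz":[0,0,0],"rot":[0,0,0],"claw":0.15},{"xyz":[0,0,0],"rot":[0,0,0],"claw":0},{"xyz":[0,0,0],"rot":[0,0,0],"claw":0},{"xyz":[0,0,0],"rot":[0,0,0],"claw":0},{"xyz":[0,0,0],"rot":[0,0,0],"claw":0},{"xyz":[0,0,0],"rot":[0,0,0],"claw":0}]' 50
python3 -c "
from workcell import *
print(sense()['ft_torque'])"
```

```text
t: 2.78
tcp_pos: [521.2, 23.0, 226.8]
tool_rot: [-1.095, -2.94, 0.003]
ft_force: [-0.8, 0.1, 0.2]
opening: 87.9
finger_force: 0.0
t: 3.28
tcp_pos: [522.9, 21.9, 189.5]
tool_rot: [-1.099, -2.942, 0.001]
ft_force: [0.2, -0.9, -0.6]
opening: 88.1
finger_force: 0.0
t: 4.03
tcp_pos: [523.4, 22.0, 190.3]
tool_rot: [1.099, 2.943, 0.0]
ft_force: [0.4, -0.1, 0.4]
opening: 31.3
finger_force: 0.0
[-0.00025183  0.04508274 -0.01984099]
```

```bash
python3 -m jog '[{"xyz":[0,0,0],"rot":[0,0,0],"claw":0},{"xyz":[0,0,0],"rot":[0,0,0],"claw":0},{"xyz":[0,0,0],"rot":[0,0,0],"claw":0},{"xyz":[0,0,0],"rot":[0,0,0],"claw":0}]' 50
python3 -m jog '[{"xyz":[0,0,0],"rot":[0,0,0.1],"claw":0},{"xyz":[0,0,0],"rot":[0,0,0.2],"claw":0},{"xyz":[0,0,0],"rot":[0,0,0.3],"claw":0},{"xyz":[0,0,0],"rot":[0,0,0.3],"claw":0}]'
python3 -c "
from workcell import *
print(sense()['ft_torque'])"
```

```text
t: 4.53
tcp_pos: [523.3, 21.9, 190.3]
tool_rot: [-1.099, -2.943, 0.0]
ft_force: [0.7, -0.5, -0.3]
opening: 16.1
finger_force: 50.0
t: 5.03
tcp_pos: [523.4, 22.0, 190.3]
tool_rot: [-0.865, -3.02, -0.0]
ft_force: [-0.1, -0.5, 0.8]
opening: 15.9
finger_force: 50.0
[0.01184591 0.04838386 0.10137901]
```

```bash
cat > q.py <<'E'
from workcell import *
import numpy as np
from h import R
s=sense();m=R.from_rotvec(s["tool_rot"]).as_matrix();print('tz',round(float(s["ft_torque"][2]),3),'yaw',round(float(np.arctan2(m[1,1],m[0,1])),3),'J6',round(float(s["joint_pos"][5]),3))
E
python3 -m jog '[{"xyz":[0,0,0],"rot":[0,0,0.1],"claw":0},{"xyz":[0,0,0],"rot":[0,0,0.2],"claw":0},{"xyz":[0,0,0],"rot":[0,0,0.2],"claw":0}]'; python3 q.py
for i in 1 2 3; do
python3 -m jog '[{"xyz":[0,0,0],"rot":[0,0,0.06],"claw":0},{"xyz":[0,0,0],"rot":[0,0,0.12],"claw":0},{"xyz":[0,0,0],"rot":[0,0,0.12],"claw":0}]' |grep ft_f; python3 q.py;done
```

```text
t: 5.4
tcp_pos: [523.4, 21.9, 190.3]
tool_rot: [0.707, 3.061, -0.0]
ft_force: [0.3, -0.1, -0.4]
opening: 16.1
finger_force: 50.0
tz 0.148 yaw 1.117 J6 -1.097
ft_force: [0.0, 0.1, 0.0]
tz 0.03 yaw 1.181 J6 -1.162
ft_force: [-0.1, -0.6, 0.3]
tz 0.023 yaw 1.244 J6 -1.225
ft_force: [-0.9, -5.8, 1.3]
tz -0.143 yaw 1.307 J6 -1.288
```

```bash
python3 -m jog '[{"xyz":[0,0,0],"rot":[0,0,0.06],"claw":0},{"xyz":[0,0,0],"rot":[0,0,0.06],"claw":0},{"xyz":[0,0,0],"rot":[0,0,0.06],"claw":0}]' |grep -A1 ft_f; python3 q.py
python3 - <<'E'
from workcell import *
from h import *
ims=[]
c=capture("wrist");cv2.imwrite('pics/w2.png',c["color"][:,:,::-1])
E
```

```text
ft_force: [-1.9, -5.9, 1.1]
opening: 15.9
tz -0.243 yaw 1.338 J6 -1.319
```

View pics/w2.png

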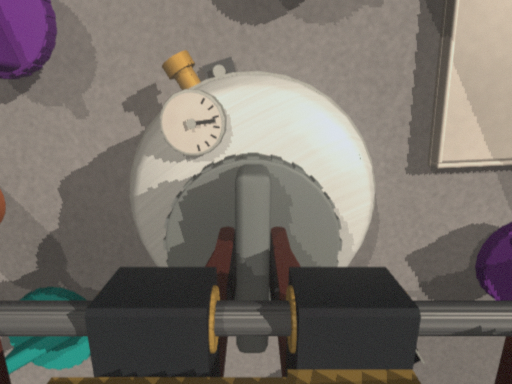

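The needle runs from (190,124) to (212,121), so it has swung about 1 rad and is partly over. I keep turning gently.

```bash
python3 -m jog '[{"xyz":[0,0,0],"rot":[0,0,0.05],"claw":0},{"xyz":[0,0,0],"rot":[0,0,0.1],"claw":0},{"xyz":[0,0,0],"rot":[0,0,0.1],"claw":0}]' |grep -A1 ft_f; python3 q.py
python3 -m jog '[{"xyz":[0,0,0],"rot":[0,0,0.04],"claw":0},{"xyz":[0,0,0],"rot":[0,0,0.04],"claw":0},{"xyz":[0,0,0],"rot":[0,0,0.04],"claw":0}]' |grep -A1 ft_f; python3 q.py
python3 - <<'E'
from workcell import *
from h import *
c=capture("wrist");cv2.imwrite('pics/w3.png',cv2.resize(c["color"][60:200,120:270,::-1],None,fx=3,fy=3))
E
```

```text
ft_force: [-0.9, -5.8, 0.9]
opening: 15.7
tz -0.246 yaw 1.391 J6 -1.371
ft_force: [-2.1, -6.8, 1.4]
opening: 15.7
tz -0.408 yaw 1.411 J6 -1.392
```

View pics/w3.png

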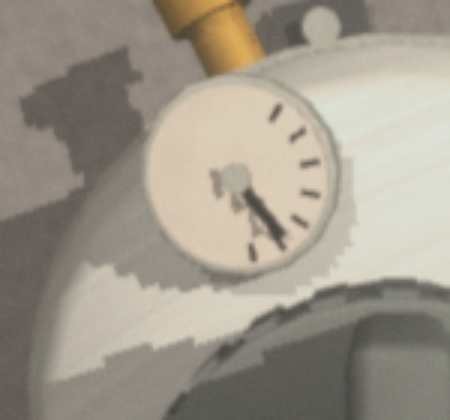

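The crop shows the needle pointing down and right, from (235,178) to (285,245), next to the last tick, so it is essentially right over. I add a small extra turn, which should be blocked, and hold.

```bash
python3 -m jog '[{"xyz":[0,0,0],"rot":[0,0,0.04],"claw":0},{"xyz":[0,0,0],"rot":[0,0,0.04],"claw":0},{"xyz":[0,0,0],"rot":[0,0,0.04],"claw":0},{"xyz":[0,0,0],"rot":[0,0,0.04],"claw":0}]' ; python3 q.py
python3 -m jog '[{"xyz":[0,0,0],"rot":[0,0,0],"claw":0},{"xyz":[0,0,0],"rot":[0,0,0],"claw":0},{"xyz":[0,0,0],"rot":[0,0,0],"claw":0},{"xyz":[0,0,0],"rot":[0,0,0],"claw":0},{"xyz":[0,0,0],"rot":[0,0,0],"claw":0},{"xyz":[0,0,0],"rot":[0,0,0],"claw":0},{"xyz":[0,0,0],"rot":[0,0,0],"claw":0},{"xyz":[0,0,0],"rot":[0,0,0],"claw":0}]' >/dev/null
python3 -m jog '[{"xyz":[0,0,0],"rot":[0,0,0],"claw":0},{"xyz":[0,0,0],"rot":[0,0,0],"claw":0},{"xyz":[0,0,0],"rot":[0,0,0],"claw":0},{"xyz":[0,0,0],"rot":[0,0,0],"claw":0}]' | grep -A1 ft_f;python3 q.py
```

```text
t: 8.25
tcp_pos: [523.0, 21.3, 190.3]
tool_rot: [-0.219, -3.133, 0.001]
ft_force: [-1.9, -5.4, 2.3]
opening: 15.8
finger_force: 50.2
tz -0.722 yaw 1.431 J6 -1.412
ft_force: [-2.2, -5.6, 1.8]
opening: 15.6
tz -0.76 yaw 1.431 J6 -1.412
```

Blocked hard (0.76 N m) and held for more than 1.5 s. Next I ease the torque and press down 7 mm.

```bash
python3 -m jog '[{"xyz":[0,0,0],"rot":[0,0,-0.04],"claw":0},{"xyz":[0,0,-0.03],"rot":[0,0,-0.04],"claw":0},{"xyz":[0,0,-0.06],"rot":[0,0,-0.04],"claw":0},{"xyz":[0,0,-0.09],"rot":[0,0,-0.04],"claw":0},{"xyz":[0,0,-0.09],"rot":[0,0,-0.04],"claw":0},{"xyz":[0,0,-0.09],"rot":[0,0,-0.04],"claw":0}]' 60; python3 q.py
python3 - <<'E'
from workcell import *
from h import *
c=capture("side");w=pts(c);z=w[...,2];d=np.hypot(w[...,0]-523,w[...,1]-22)
c0=dict(np.load('pics/side1.npz'));w0=pts(c0)
for W in (w0,w):
    z=W[...,2];d=np.hypot(W[...,0]-523,W[...,1]-22)
    P=W[(d>32)&(d<46)&(z>165)&(z<200)&(W[...,1]>22)];print(len(P),np.median(P[:,2]))
E
```

```text
t: 10.5
tcp_pos: [524.2, 22.0, 184.7]
tool_rot: [0.249, 3.13, 0.0]
ft_force: [-3.8, -1.6, 13.1]
opening: 15.7
finger_force: 60.0
tz 0.01 yaw 1.412 J6 -1.392
295 186.48585728743308
313 181.2559825415463
```

```bash
python3 -m jog '[{"xyz":[0,0,-0.02],"rot":[0,0,0],"claw":0},{"xyz":[0,0,-0.02],"rot":[0,0,0.1],"claw":0},{"xyz":[0,0,-0.02],"rot":[0,0,0.2],"claw":0},{"xyz":[0,0,-0.02],"rot":[0,0,0.3],"claw":0},{"xyz":[0,0,-0.02],"rot":[0,0,0.3],"claw":0}]'; python3 q.py
```

```text
t: 11.18
tcp_pos: [524.3, 21.7, 183.2]
tool_rot: [0.002, 3.139, -0.001]
ft_force: [-3.1, -4.3, 14.5]
opening: 15.8
finger_force: 60.0
tz 0.048 yaw 1.57 J6 -1.55
```

Past the stop with no resistance; I keep turning.

```bash
python3 -m jog '[{"xyz":[0,0,0],"rot":[0,0,0.15],"claw":0},{"xyz":[0,0,0],"rot":[0,0,0.3],"claw":0},{"xyz":[0,0,0],"rot":[0,0,0.45],"claw":0},{"xyz":[0,0,0],"rot":[0,0,0.6],"claw":0},{"xyz":[0,0,0],"rot":[0,0,0.75],"claw":0},{"xyz":[0,0,0],"rot":[0,0,0.9],"claw":0},{"xyz":[0,0,0],"rot":[0,0,0.9],"claw":0}]'; python3 q.py
python3 -m jog '[{"xyz":[0,0,0],"rot":[0,0,0.12],"claw":0},{"xyz":[0,0,0],"rot":[0,0,0.24],"claw":0},{"xyz":[0,0,0],"rot":[0,0,0.24],"claw":0}]'; python3 q.py
```

```text
t: 12.05
tcp_pos: [524.4, 21.1, 183.3]
tool_rot: [-0.732, 3.053, -0.003]
ft_force: [-3.5, -7.1, 14.4]
opening: 15.8
finger_force: 60.0
tz 0.038 yaw 2.041 J6 -2.022
t: 12.42
tcp_pos: [524.4, 20.9, 183.3]
tool_rot: [-0.922, 3.001, -0.004]
ft_force: [-3.6, -7.8, 15.4]
opening: 15.4
finger_force: 60.0
tz -0.011 yaw 2.167 J6 -2.147
```

```bash
python3 -m jog '[{"xyz":[-0.01,-0.015,0.03],"rot":[0,0,0],"claw":0},{"xyz":[-0.01,-0.015,0.1],"rot":[0,0,0],"claw":0},{"xyz":[-0.01,-0.015,0.15],"rot":[0,0,0],"claw":0},{"xyz":[-0.01,-0.015,0.15],"rot":[0,0,0],"claw":0}]'; python3 q.py
```

```text
t: 12.92
tcp_pos: [524.2, 20.7, 195.1]
tool_rot: [-0.92, 3.0, -0.002]
ft_force: [1.0, -2.5, 8.5]
opening: 15.9
finger_force: 60.0
tz -0.057 yaw 2.166 J6 -2.149
```

```bash
python3 -m jog '[{"xyz":[0,0,0.07],"rot":[0,0,0],"claw":0},{"xyz":[0,0,0.14],"rot":[0,0,0],"claw":0},{"xyz":[0,0,0.14],"rot":[0,0,0],"claw":0},{"xyz":[0,0,0.14],"rot":[0,0,0],"claw":0}]'
python3 -m jog '[{"xyz":[0,0,0.25],"rot":[0,0,0],"claw":0},{"xyz":[0,0,0.5],"rot":[0,0,0],"claw":0},{"xyz":[0,0,0.75],"rot":[0,0,0],"claw":0},{"xyz":[0,0,1],"rot":[0,0,0],"claw":0},{"xyz":[0,0,1],"rot":[0,0,0],"claw":0}]'; python3 q.py
python3 - <<'E'
from workcell import *
from h import *
c=capture("side");cv2.imwrite('pics/s2.png',c["color"][:,:,::-1])
E
```

```text
t: 13.42
tcp_pos: [522.2, 20.8, 204.2]
tool_rot: [0.92, -3.003, -0.0]
ft_force: [0.7, 0.3, 0.8]
opening: 15.9
finger_force: 60.0
t: 14.05
tcp_pos: [523.1, 20.9, 285.4]
tool_rot: [-0.919, 3.002, -0.001]
ft_force: [0.7, -0.1, -1.2]
opening: 15.7
finger_force: 60.0
tz 0.018 yaw 2.165 J6 -2.148
```

View pics/s2.png

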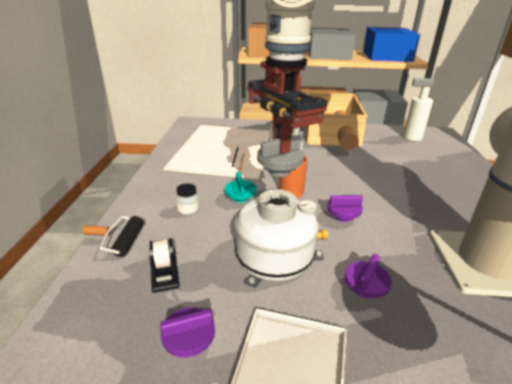

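The side view shows the grey cap held above the open neck at (283,160), with the tank empty below and the tray at (300,345). I carry it over the tray.

```bash
for i in 1 2 3; do python3 -m jog '[{"xyz":[-0.04,0.3,0],"rot":[0,0,0],"claw":0},{"xyz":[-0.08,0.6,0],"rot":[0,0,0],"claw":0},{"xyz":[-0.124,0.91,0],"rot":[0,0,0],"claw":0}]' >/dev/null; done
python3 -m jog '[{"xyz":[-0.04,0.3,0],"rot":[0,0,0],"claw":0},{"xyz":[-0.08,0.6,0],"rot":[0,0,0],"claw":0},{"xyz":[-0.124,0.91,0],"rot":[0,0,0],"claw":0},{"xyz":[-0.124,0.91,0],"rot":[0,0,0],"claw":0}]'
python3 -m jog '[{"xyz":[0,0,-0.3],"rot":[0,0,0],"claw":0},{"xyz":[0,0,-0.65],"rot":[0,0,0],"claw":0},{"xyz":[0,0,-0.95],"rot":[0,0,0],"claw":0}]'
python3 -m jog '[{"xyz":[0,0,-0.3],"rot":[0,0,0],"claw":0},{"xyz":[0,0,-0.65],"rot":[0,0,0],"claw":0},{"xyz":[0,0,-0.95],"rot":[0,0,0],"claw":0},{"xyz":[0,0,-0.95],"rot":[0,0,0],"claw":0}]'
python3 -m jog '[{"xyz":[0,0,-0.2],"rot":[0,0,0],"claw":0},{"xyz":[0,0,-0.4],"rot":[0,0,0],"claw":0},{"xyz":[0,0,-0.6],"rot":[0,0,0],"claw":0},{"xyz":[0,0,-0.75],"rot":[0,0,0],"claw":0},{"xyz":[0,0,-0.85],"rot":[0,0,0],"claw":0},{"xyz":[0,0,-0.85],"rot":[0,0,0],"claw":0}]'
python3 - <<'E'
from workcell import *
from h import *
c=capture("side");cv2.imwrite('pics/s3.png',c["color"][:,:,::-1])
E
```

```text
t: 15.72
tcp_pos: [482.0, 312.8, 283.0]
tool_rot: [0.922, -3.001, 0.001]
ft_force: [0.0, -0.2, -1.2]
opening: 15.4
finger_force: 60.0
t: 16.1
tcp_pos: [482.3, 310.6, 206.7]
tool_rot: [0.919, -3.002, 0.001]
ft_force: [0.9, 0.4, -1.2]
opening: 15.5
finger_force: 60.0
t: 16.6
tcp_pos: [481.3, 310.1, 130.3]
tool_rot: [0.917, -2.999, 0.002]
ft_force: [0.1, -0.7, -1.6]
opening: 15.5
finger_force: 60.0
t: 17.35
tcp_pos: [482.6, 311.8, 64.0]
tool_rot: [0.919, -3.003, 0.0]
ft_force: [0.5, -0.1, -1.7]
opening: 15.7
finger_force: 60.0
```

View pics/s3.png

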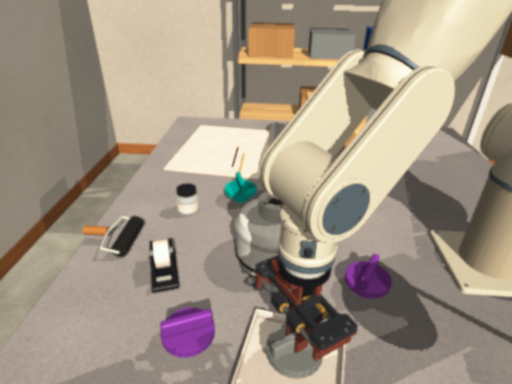

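The cap is upright just above the tray floor, at (293,355), inside the walls. I lower it slowly to contact.

```bash
python3 -m jog '[{"xyz":[0,0,-0.04],"rot":[0,0,0],"claw":0},{"xyz":[0,0,-0.08],"rot":[0,0,0],"claw":0},{"xyz":[0,0,-0.11],"rot":[0,0,0],"claw":0},{"xyz":[0,0,-0.11],"rot":[0,0,0],"claw":0}]'
python3 -m jog '[{"xyz":[0,0,-0.02],"rot":[0,0,0],"claw":0},{"xyz":[0,0,-0.04],"rot":[0,0,0],"claw":0},{"xyz":[0,0,-0.04],"rot":[0,0,0],"claw":0},{"xyz":[0,0,-0.04],"rot":[0,0,0],"claw":0}]'
```

```text
t: 17.9
tcp_pos: [482.8, 311.9, 55.7]
tool_rot: [0.92, -3.004, 0.0]
ft_force: [-0.8, -0.4, -0.9]
opening: 15.6
finger_force: 60.0
t: 18.4
tcp_pos: [483.0, 312.0, 53.3]
tool_rot: [-0.92, 3.004, 0.0]
ft_force: [-1.0, -1.8, 4.5]
opening: 15.6
finger_force: 60.0
```

In contact, about 6 N. I hold, release and rise.

```bash
python3 -m jog '[{"xyz":[0,0,-0.005],"rot":[0,0,0],"claw":0},{"xyz":[0,0,-0.005],"rot":[0,0,0],"claw":0},{"xyz":[0,0,-0.005],"rot":[0,0,0],"claw":0},{"xyz":[0,0,-0.005],"rot":[0,0,0],"claw":0}]'
python3 -m jog '[{"xyz":[0,0,0],"rot":[0,0,0],"claw":0.7},{"xyz":[0,0,0],"rot":[0,0,0],"claw":0.7},{"xyz":[0,0,0],"rot":[0,0,0],"claw":0.7},{"xyz":[0,0,0],"rot":[0,0,0],"claw":0.7},{"xyz":[0,0,0],"rot":[0,0,0],"claw":0.7},{"xyz":[0,0,0],"rot":[0,0,0],"claw":0.7}]'
python3 -m jog '[{"xyz":[0,0,0.2],"rot":[0,0,0],"claw":0.7},{"xyz":[0,0,0.5],"rot":[0,0,0],"claw":0.7},{"xyz":[0,0,0.75],"rot":[0,0,0],"claw":0.7},{"xyz":[0,0,1],"rot":[0,0,0],"claw":0.7}]' >/dev/null
python3 -m jog '[{"xyz":[0,0,0.3],"rot":[0,0,0],"claw":0.7},{"xyz":[0,0,0.65],"rot":[0,0,0],"claw":0.7},{"xyz":[0,0,1],"rot":[0,0,0],"claw":0.7},{"xyz":[0,0,1],"rot":[0,0,0],"claw":0.7},{"xyz":[0,0,1],"rot":[0,0,0],"claw":0.7}]'
python3 - <<'E'
from workcell import *
from h import *
c=capture("wrist");cv2.imwrite('pics/w4.png',c["color"][:,:,::-1]);w=pts(c);z=w[...,2]
d=np.hypot(w[...,0]-483,w[...,1]-312)
for lo,hi in [(70,85),(42,55)]:
    P=w[(d<70)&(z>lo)&(z<hi)];print(len(P),np.median(P[:,2]),rect(P))
E
```

```text
t: 18.9
tcp_pos: [483.0, 312.0, 53.2]
tool_rot: [-0.919, 3.004, 0.0]
ft_force: [-2.7, -2.0, 9.2]
opening: 15.6
finger_force: 60.0
t: 19.65
tcp_pos: [482.9, 311.9, 52.2]
tool_rot: [0.92, -3.004, 0.0]
ft_force: [0.1, -0.9, 0.5]
opening: 61.5
finger_force: 0.0
t: 20.78
tcp_pos: [482.5, 311.7, 212.1]
tool_rot: [0.92, -3.004, 0.0]
ft_force: [-0.3, -0.1, 0.1]
opening: 61.3
finger_force: 0.0
1660 78.670484947678 (array([483.1, 312.5]), array([91. , 15.9]), 0.588)
5508 49.01895412447482 (array([483.5, 312.9]), array([97.3, 97.3]), 1.278)
```

View pics/w4.png

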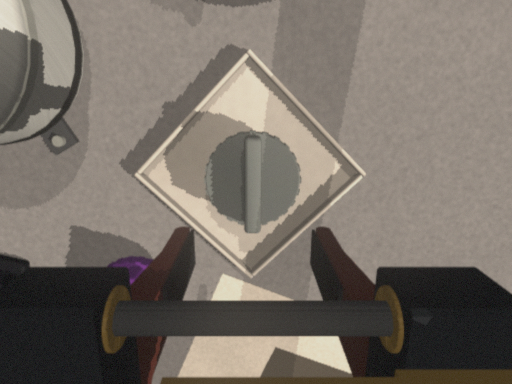

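The cap stands upright at (253,180), centred in the tray, with its wing top at 78 mm as expected. Handing in.

```bash
python3 -c "
from workcell import *
print(sign_off())"
```

```text
the job is handed in; nothing more can be done
None
```

The tank is vented and open, the cap stands upright and released near the centre of the tray, and the job was handed in at about 21 s; `sign_off()` returned no verdict, and I did not look at the gauge again after venting.

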